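# Open the truffle dispenser's dial and tip the truffles into the tray

## Task

First turn the dial lid on the upright truffle dispenser so that its largest notch is squarely over the outlet, then bring the steel tray in under the canister, between the uprights, until it is fully home against the crossbar. Then tip the canister over (a crank at its side swings it), shake all five truffles out into the tray, and bring it back fully upright, leaving the tray home and the dial where you set it. Do not disturb the cloche, the loaf or the bottle.

Things in the scene. Friction and masses are not known exactly. Their poses are not given: they have to be found in the camera images.
- stand: Fixed steel stand of a tilting truffle dispenser. Origin on the counter midway between its uprights, below the canister's pivot; z up. The canister pours towards its -x side; the tray goes in from there, along +x. Uprights 165 mm high, 32 mm along x, inner faces y = +-62 mm, on foot rails 14 mm high, x = -70 to 70 mm. Crossbar 25 mm high (backstop) at the rear, near face x = +30 mm. Crank on its -y side.
- tray_home (a point): Point fixed to the stand, on the counter 60 mm from the stand's origin towards its -x: where the tray's origin lies when it is fully home, touching the crossbar, its axes parallel to the stand's. The tray then has 7 mm of play each side between the uprights.
- pivot (a point): Midpoint of the canister's tilt axis, 150 mm above the counter; the axis is parallel to the stand's y. The clear canister has radius 55 mm and reaches 65 mm from here to its base and to its lid plate, 71 mm to the dial disc's top, so it passes 45 mm above the tray when upright; tipped, the lid stays 60 mm above the counter.
- hopper (a joint): Tilt of the clear canister: 0 = upright on its stop, grows as it tips towards the stand's -x side, 1.57 = lying level, 2.4 = far stop, lid steeply down. About 0.3 N m of friction: it stays where left. Truffles roll out past about 1.6, only with the large notch over the outlet; rocking it between about 1.9 and the far stop shakes out any that hang.
- crank_grip (a point): Middle of the crank's straight round steel grip: 14 mm thick, 60 mm long, parallel to the stand's y, from y = -80 to -140 mm in the stand's frame (this point y = -118 mm). It swings with the canister at 80 mm radius: at tilt t it is at x = 80 sin(1.2 - t), z = 150 + 80 cos(1.2 - t) mm in the stand's frame, always above the pivot. It can turn between fingers that keep pointing down.
- dial (a joint): Dial lid on top of the canister; grows clockwise seen from above, range 0 to 3.0, no click; about 0.15 N m of friction, stays where left. Its aluminium disc (radius 53 mm) has three rim notches: narrow (8 mm), large (an 86 degree sector, 72 mm at the rim) and medium (18 mm). Value 0 = narrow notch over the outlet, 1.50 = large notch squarely over it, 3.0 = medium.
- outlet (a point): The outlet: a 80 degree sector opening, 14 to 51 mm from the dial's axis, in the fixed lid plate under the dial, on the stand's -x side; this point is its middle, 37 mm from the axis, at the plate's top; it tips with the canister.
- dial_grip (a point): On the dial's axis, in its black bar grip (54 mm long, 14 mm thick), 20 mm above the disc's top face and 16 mm below the bar's top. The bar is square to the large notch: at dial value d it lies, in the stand's frame, along the direction at angle pi/2 + (1.50 - d) from the stand's x, so parallel to the stand's y when the large notch is over the outlet.
- tray: Loose open steel tray, 180 mm (its x) by 110 mm (its y), 40 mm high, walls and floor 4 mm, about 0.35 kg, with a wooden stub handle on its -x end; its +x end goes under the canister first. Origin: centre of its underside, z up.
- tray_grip (a point): Middle of the tray's handle, a level wooden bar 16 mm wide (along the tray's y), 14 mm high, sticking out from x = -90 to -156 mm of the tray; this point is at x = -125 mm, z = 33 mm. Slide the tray on the counter by it.
- truffle0_center (a point): Centre of one of five dark chocolate truffles, balls 22 mm across (10 g), lying loose in the canister at the start.
- truffle1_center (a point): Centre of one of five dark chocolate truffles, balls 22 mm across (10 g), lying loose in the canister at the start.
- truffle2_center (a point): Centre of one of five dark chocolate truffles, balls 22 mm across (10 g), lying loose in the canister at the start.
- truffle3_center (a point): Centre of one of five dark chocolate truffles, balls 22 mm across (10 g), lying loose in the canister at the start.
- truffle4_center (a point): Centre of one of five dark chocolate truffles, balls 22 mm across (10 g), lying loose in the canister at the start.
- cloche: Bystander: glass cloche over rolls on a round wooden board 190 mm across, 161 mm high; origin at centre of its underside.
- loaf: Bystander: loaf on a wooden board 240 by 130 mm, about 95 mm high; origin at centre of its underside.
- syrup: Bystander: amber bottle 60 mm across, 170 mm high; origin at centre of its underside.

How it is judged:
On the way, in this order (a step that is already met when the one before it is completed fails the run):
1. the dial's large notch is squarely over the outlet with the canister upright (value of joint dial between 1.3 and 1.7 rad and value of joint hopper below 0.15 rad), for 0.2 s.
2. the tray is home under the upright canister (all of step 1 and x of tray in the frame of stand between -0.075 and -0.055 m and angle between the x axis of tray and the x axis of stand, either way round below 0.12 rad and y of tray in the frame of stand between -0.015 and 0.015 m and height (world z) of tray below 0.006 m), for 0.2 s.
3. all five truffles are in the tray, tray home (x of tray in the frame of stand between -0.075 and -0.055 m and angle between the x axis of tray and the x axis of stand, either way round below 0.12 rad and y of tray in the frame of stand between -0.015 and 0.015 m and height (world z) of tray below 0.006 m and x of truffle0_center in the frame of tray between -0.088 and 0.088 m and y of truffle0_center in the frame of tray between -0.053 and 0.053 m and z of truffle0_center in the frame of tray between 0 and 0.045 m and x of truffle1_center in the frame of tray between -0.088 and 0.088 m and y of truffle1_center in the frame of tray between -0.053 and 0.053 m and z of truffle1_center in the frame of tray between 0 and 0.045 m and x of truffle2_center in the frame of tray between -0.088 and 0.088 m and y of truffle2_center in the frame of tray between -0.053 and 0.053 m and z of truffle2_center in the frame of tray between 0 and 0.045 m and x of truffle3_center in the frame of tray between -0.088 and 0.088 m and y of truffle3_center in the frame of tray between -0.053 and 0.053 m and z of truffle3_center in the frame of tray between 0 and 0.045 m and x of truffle4_center in the frame of tray between -0.088 and 0.088 m and y of truffle4_center in the frame of tray between -0.053 and 0.053 m and z of truffle4_center in the frame of tray between 0 and 0.045 m), for 0.2 s.
At the end, for the whole second after the job is handed in: The dial reads 1.50 within 0.2 rad (large notch over the outlet); the canister is upright within 0.12 rad; the tray stands flat on the counter, home against the crossbar (within 15 mm of it, 15 mm sideways and 0.12 rad); all five truffles lie in the tray; all at rest (all of step 3 and value of joint dial between 1.3 and 1.7 rad and value of joint hopper below 0.12 rad and linear speed of tray below 0.02 m/s and linear speed of each of truffle0, truffle1, truffle2, truffle3, truffle4 below 0.05 m/s); the robot touches nothing.
It fails at once if the glass cloche on its round board is moved more than 25 mm or tipped (distance of cloche from where it was at the start of the episode above 0.025 m or angle between cloche's own z axis and vertical above 0.35 rad).
It fails at once if the loaf on its board is moved more than 25 mm or tipped (distance of loaf from where it was at the start of the episode above 0.025 m or angle between loaf's own z axis and vertical above 0.35 rad).
It fails at once if the amber syrup bottle is moved more than 25 mm or tipped (distance of syrup from where it was at the start of the episode above 0.025 m or angle between syrup's own z axis and vertical above 0.35 rad).
It also fails if it takes over 72 s, if anything falls off the work surface, if the arm or the gripper's body presses on something with over 40 N, if the wrist force passes 120 N, or if a joint passes its speed limit or range.

## Robot

A 6-joint arm with a two-finger parallel gripper is mounted at the origin on the work surface. World frame = base frame: x ahead of the robot, y to its left, z up, the work surface at z = 0. Lengths are in m, angles in rad, forces in N, time in s.
With the tool pointing down it reaches from about 0.35 to 0.85 m from the base axis. Payload 8.1 kg.
Tool frame: the origin (TCP) lies at the very end of the fingers, on their centre line; the grasp point (between the pads) lies robot.tcp_to_grasp behind it (robot.tcp_to_grasp is the distance from the TCP to the grasp point, in m); z points along the fingers, y is the line along which they close (so a half turn about z gives the same grasp; the last joint's range is limited). The gripper opens to 93 mm and grips with 3 to 60 N. Pads are 15 mm wide; open, the fingers measure 128 mm over their backs; the gripper's body (75 mm by 188 mm) begins 65 mm behind the grasp point.
Start: joints at [1.209, 0.13, 1.488, -0, 1.523, -0.085], TCP at [0.164, 0.577, 0.219] pointing down, gripper open.
Joint ranges: [-2.96, 2.96], [-0.89, 2.26], [0.02, 2.5], [-1.34, 4.48], [0, 2.73], [-2.66, 2.66]. Speed limits (rad/s): [2.39, 2.39, 2.79, 3.14, 3.14, 3.14].

## Interface

Orientations are given as a rotation vector (axis times angle).
In Python, from plant import robot gives the robot as it stands. The module is installed in compiled form; this text tells all that it offers.
- The arm moves only by the shell command python3 -m pendant 'ROWS' [FORCE]. ROWS is JSON, a list that holds one entry, the list of rows, each a list of 5 numbers: the opening, from 0 (shut) to 1 (fully open), then the shift along the tool's x, y, z in cm, then the turn about the tool's z in degrees. In form: [[[fingers, x, y, z, roll], ...]]. A call has 1 to 8 rows; each row shifts and turns the commanded pose from where the row before left it, along the tool's axes as they then stand; what a row does not reach is not made up. A row lasts 1/10 s, in which the tool goes at most 50 mm and 8.59 degrees, less where a joint would pass 70% of its speed; a pose out of reach is approached as far as the arm can. A call is refused whole if a number of a shift passes 5 or a number of a turn 8.59, either way. A call with a gripper value outside its range is refused whole. The fingers move at their own pace and stop on an object; FORCE is the grip in N (left out, the last holds). Time passes only in rows, so rows that do not move let the fingers close. It gives the time, the measured TCP pose, the force, the opening and the grip force at its end, in the units of the state.
- robot.read_state(): the state, without advancing time (a new reading comes with each control period).
- robot.read_camera(name): name is "scene" or "top" or "wrist"; returns a dict with "img" (480x640x3 uint8, blue, green, red), "K" (3x3 intrinsics, pixels), "pose" (4x4, takes a point from camera to world coordinates). Camera axes: x right, y up, looking along -z (the intrinsics and any distortion apply to the point x, -y, -z); pixel columns grow to the right and rows downward; lengths in m; the calibration is good to about 2 mm. A picture is of the moment at which its call begins. There is no depth.
- robot.close_job(): hands the job in; it is judged then, once.
The state is a dict: "t": time; "q": joint angles; "dq": joint speeds; "joint_torque": joint torques, N m; "tool_pos": TCP position; "orientation": TCP orientation; "force": force on the tool from outside, world axes, zero at the start; "wrist_torque": the same for the moment, N m; "opening": finger opening in m; "gripper_force": force on a finger pad.
Only numpy, scipy, OpenCV 4.12 (cv2) and the standard library are available. Lean on these libraries where they do the work, as an engineer would, in place of code of your own. Each camera call takes 0.05 s, during which the arm holds its last target. There are 200 camera calls.

## Working session

There is one attempt and no reset: what is moved stays moved. The work goes in short steps, Python scripts to look and compute and a shell command to move; the robot and the scene stay as the last step left them, time stands still between calls to the robot, and variables do not carry over. Pictures are saved under pics/ and viewed, at most 10 in all, crops included, and the job is handed in when it is done.

```bash
mkdir -p pics; python3 - <<'E'
from plant import robot
import cv2,numpy as np
s=robot.read_state();print(s['t'],s['tool_pos'],s['orientation'],s['opening'],robot.tcp_to_grasp)
for n in('scene','top'):
    c=robot.read_camera(n);cv2.imwrite(f'pics/{n}0.png',c['img']);np.savez(f'{n}0.npz',K=c['K'],pose=c['pose']);print(n,c['K'].round(1).tolist(),c['pose'].round(3).tolist(),[k for k in c])
E
```

```text
0.0 [0.16374001 0.57665268 0.21759368] [-4.33362399e-01 -3.11114805e+00  2.74469291e-03] 0.09289907662983012 0.0188
scene [[488.3, 0.0, 315.1], [0.0, 488.3, 233.6], [0.0, 0.0, 1.0]] [[0.38, -0.775, 0.505, 1.21], [0.925, 0.323, -0.2, -0.241], [-0.008, 0.543, 0.84, 1.144], [0.0, 0.0, 0.0, 1.0]] ['img', 'K', 'pose']
top [[590.4, 0.0, 320.6], [0.0, 590.4, 247.3], [0.0, 0.0, 1.0]] [[-0.001, 0.998, -0.06, 0.535], [-1.0, -0.0, 0.007, 0.002], [0.007, 0.06, 0.998, 1.489], [0.0, 0.0, 0.0, 1.0]] ['img', 'K', 'pose']
```

View pics/top0.png

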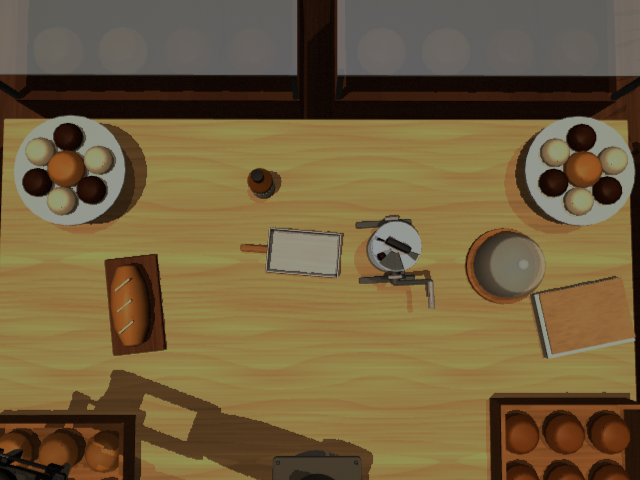

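View pics/scene0.png

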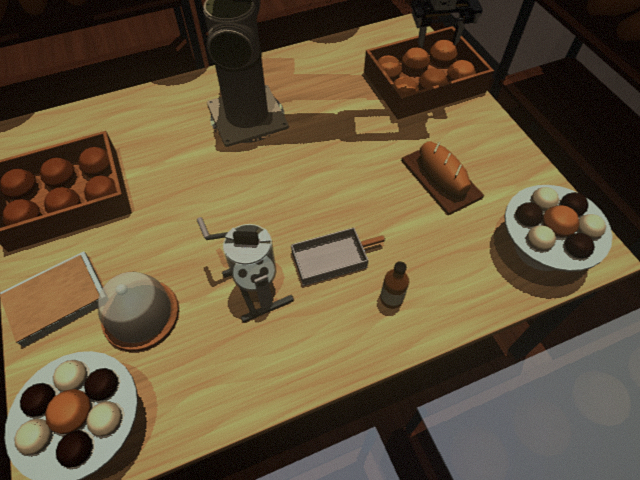

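```bash
python3 - <<'E'
import cv2
im=cv2.imread('pics/top0.png')[205:320,340:450]
im=cv2.resize(im,None,fx=5,fy=5,interpolation=cv2.INTER_CUBIC)
im=cv2.convertScaleAbs(im,alpha=1.6,beta=10)
cv2.imwrite('pics/c1.png',im)
E
cat > h.py <<'E'
import numpy as np,cv2
def ray(K,P,u,v,z):
    d=np.array([(u-K[0,2])/K[0,0],-(v-K[1,2])/K[1,1],-1.]);d=P[:3,:3]@d;o=P[:3,3]
    return o+d*(z-o[2])/d[2]
def proj(K,P,X):
    p=P[:3,:3].T@(np.array(X)-P[:3,3]);return K[0,2]+K[0,0]*p[0]/-p[2],K[1,2]-K[1,1]*p[1]/-p[2]
E
```

```text
(no output)
```

View pics/c1.png

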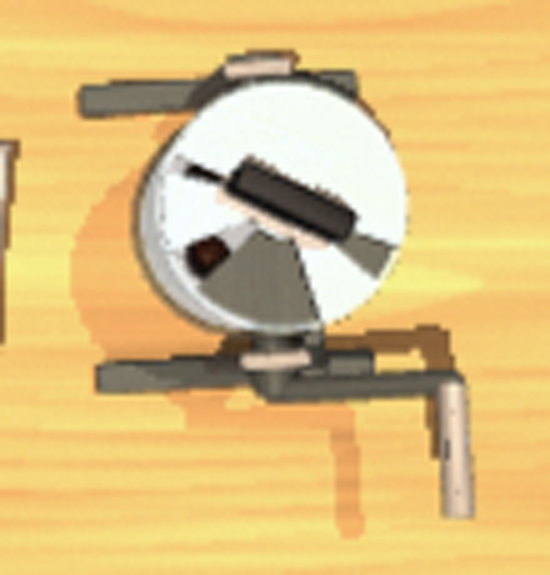

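```bash
python3 - <<'E'
from h import *
d=np.load('top0.npz');K,P=d['K'],d['pose']
f=lambda u,v,z:ray(K,P,340+u/5,205+v/5,z)
a,b,c,e=f(80,100,.014),f(355,82,.014),f(97,378,.014),f(373,362,.014)
print('rails',a,b,c,e,np.linalg.norm(a-b))
o=(a+b+c+e)/4;x=((b-a)+(e-c));x/=np.linalg.norm(x);print('stand',o,np.degrees(np.arctan2(x[1],x[0])))
y=np.array([-x[1],x[0],0])
B1,B2=f(237,180,.257),f(350,232,.257);print('bar',B1,B2,(B1+B2)/2,np.linalg.norm(B1-B2))
bd=B2-B1;print('bar ang',np.degrees(np.arctan2(bd@y,bd@x)), 'axis in stand',((B1+B2)/2-o)@x,((B1+B2)/2-o)@y)
for p in((453,380),(457,515)):
  g=f(*p,.179);print('crank',g,(g-o)@x,(g-o)@y)
print('grip pred',o+x*.0746-y*.118)
T=[ray(K,P,*p,.04) for p in((270,228),(343,234),(338,276),(266,272))];t=sum(T)/4
tx=T[1]-T[0]+T[2]-T[3];print('tray',t,np.linalg.norm(tx)/2,np.degrees(np.arctan2(tx[1],tx[0])),((t-o)@x,(t-o)@y))
h=ray(K,P,243,248,.04);print('handle end',h,'syrup',ray(K,P,264,188,0),'cloche',ray(K,P,506,268,0),'loaf',ray(K,P,135,305,.0))
from scipy.spatial.transform import Rotation as R
print(R.from_rotvec([-4.33362399e-01,-3.11114805e+00,2.74469291e-03]).as_matrix().round(3))
E
```

```text
rails [ 0.67850744 -0.09823049  0.014     ] [ 0.68760911 -0.23651353  0.014     ] [ 0.53918547 -0.10614241  0.014     ] [ 0.5470907  -0.24415509  0.014     ] 0.13858225065163374
stand [ 0.61309818 -0.17126038  0.014     ] -86.47770369250311
bar [ 0.62116413 -0.14741182  0.257     ] [ 0.59935135 -0.19457489  0.257     ] [ 0.61025774 -0.17099335  0.257     ] 0.05196298950172994
bar ang -28.342693406685004 axis in stand -0.00044103181811182794 -0.0028186697337564833
crank [ 0.53769055 -0.25211941  0.179     ] 0.07607346830339487 -0.08023291320661997
crank [ 0.47804985 -0.25319535  0.179     ] 0.07348323758746565 -0.13982705714137778
grip pred [ 0.49990428 -0.25296902  0.014     ]
tray [0.60822568 0.03099065 0.04      ] 0.17854337245685079 -93.96517462616603 (np.float64(-0.20216832197012685), np.float64(0.0075623924178602935))
handle end [0.61920746 0.18144811 0.04      ] syrup [0.77420005 0.13422631 0.        ] cloche [ 0.57081755 -0.47800422  0.        ] loaf [0.47848863 0.4557831  0.        ]
[[-0.962  0.273 -0.001]
 [ 0.273  0.962 -0.002]
 [ 0.    -0.002 -1.   ]]
```

```bash
python3 -m pendant '[[[1,0,0,-5,0],[1,0,0,-5,0],[1,-3.52,-3.32,0,0],[1,-3.52,-3.32,0,0],[1,-3.52,-3.32,0,0],[1,-3.52,-3.32,0,0],[1,-3.52,-3.32,0,0],[1,-3.52,-3.32,0,0]]]' && python3 -m pendant '[[[1,-3.52,-3.32,0,0],[1,-3.52,-3.32,0,0],[1,-3.52,-3.32,0,0],[1,-3.52,-3.32,0,0],[1,-3.52,-3.32,0,0],[1,-3.52,-3.32,0,0],[1,-3.52,-3.32,0,0],[1,-3.52,-3.32,0,0]]]' && python3 -m pendant '[[[1,-3.52,-3.32,0,0],[1,-3.52,-3.32,0,0],[1,-3.52,-3.32,0,0],[1,-3.52,-3.32,0,0],[1,0,0,0,8.5],[1,0,0,0,8.5],[1,0,0,0,8.5],[1,0,0,0,8.5]]]' && python3 -m pendant '[[[1,0,0,0,8.5],[1,0,0,0,8.5],[1,0,0,0,8.5],[1,0,0,0,8.5],[1,0,0,0,8.5],[1,0,0,0,8.5],[1,0,0,0,8.5],[1,0,0,0,5.4]]]'
```

```text
t: 0.9
tool_pos: [0.313, 0.326, 0.3182]
orientation: [-0.433, -3.111, 0.001]
force: [1.3, 1.1, 0.6]
opening: 0.093
gripper_force: 0.0
t: 1.7
tool_pos: [0.5115, -0.0066, 0.3183]
orientation: [-0.434, -3.111, -0.0]
force: [1.0, 0.9, 0.1]
opening: 0.0927
gripper_force: 0.0
t: 2.5
tool_pos: [0.6099, -0.171, 0.3177]
orientation: [-1.333, -2.843, 0.0]
force: [0.5, 0.3, 0.6]
opening: 0.0928
gripper_force: 0.0
t: 3.3
tool_pos: [0.6099, -0.1708, 0.3179]
orientation: [-2.65, -1.685, 0.001]
force: [0.4, 0.1, -0.1]
opening: 0.0932
gripper_force: 0.0
```

```bash
cat > st.py <<'E'
from plant import robot
import numpy as np
from scipy.spatial.transform import Rotation as R
def st():
    s=robot.read_state();M=R.from_rotvec(s['orientation']).as_matrix()
    print('t',s['t'],'tcp',s['tool_pos'].round(4),'yaw y',np.degrees(np.arctan2(M[1,1],M[0,1])).round(2),'zt',M[:,2].round(3),'F',s['force'].round(1),'op',round(s['opening'],4),'gf',s['gripper_force'],'q',np.round(s['q'],2))
    return s,M
def to(p,M,s): print('delta cm in tool',(M.T@(np.array(p)-s['tool_pos'])*100).round(2))
E
python3 - <<'E'
from st import *
from h import *
s,M=st();to([.6105,-.171,.228],M,s)
c=robot.read_camera('wrist');cv2.imwrite('pics/w1.png',c['img']);np.savez('w1.npz',K=c['K'],pose=c['pose'])
for X in([.6105,-.171,.257],[.6212,-.1474,.257],[.5994,-.1946,.257]):print(proj(c['K'],c['pose'],X))
E
```

```text
t 3.3 tcp [ 0.6099 -0.1708  0.3179] yaw y -25.09 zt [-0.001  0.    -1.   ] F [ 0.4  0.1 -0.1] op 0.0932 gf 0.0 q [-0.35  0.2   1.23 -0.    1.71  0.08]
delta cm in tool [0.   0.07 8.99]
(np.float64(313.9271178134916), np.float64(256.01881655346244))
(np.float64(313.44569167954637), np.float64(218.2089196966975))
(np.float64(313.8556080525215), np.float64(291.8695798071096))
```

View pics/w1.png

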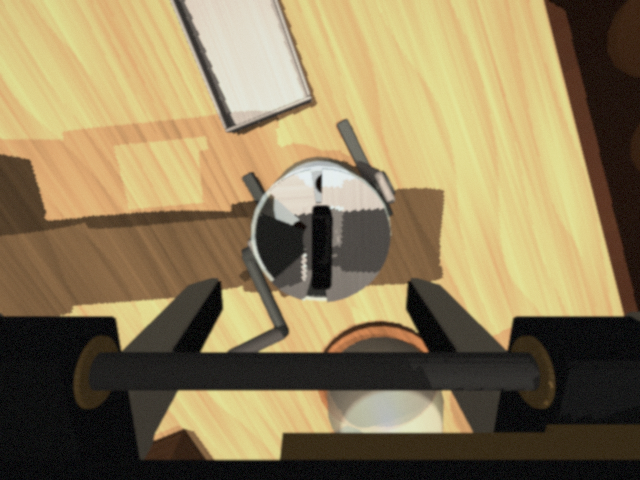

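```bash
python3 -m pendant '[[[1,0.2,0.25,4,0],[1,0,0,3.5,0],[1,0,0,1.5,0],[0,0,0,0,0],[0,0,0,0,0],[0,0,0,0,0],[0,0,0,0,0],[0,0,0,0,0]]]' 30 && python3 -m pendant '[[[0,0,0,0,7.7],[0,0,0,0,7.7],[0,0,0,0,7.7],[0,0,0,0,7.7],[0,0,0,0,7.7],[0,0,0,0,7.7],[0,0,0,0,7.7],[0,0,0,0,7.7]]]'; python3 -c "
from st import *
st()"
```

```text
t: 4.15
tool_pos: [0.6139, -0.1703, 0.2303]
orientation: [2.644, 1.693, 0.002]
force: [-0.2, -0.2, -0.1]
opening: 0.0577
gripper_force: 0.0
t: 4.95
tool_pos: [0.6143, -0.1702, 0.2294]
orientation: [3.14, 0.092, 0.004]
force: [4.8, 0.3, -2.3]
opening: 0.0152
gripper_force: 27.8
t 4.95 tcp [ 0.6143 -0.1702  0.2294] yaw y -86.65 zt [ 0.003 -0.001 -1.   ] F [ 4.8  0.3 -2.3] op 0.0152 gf 27.8252584207803 q [-0.35  0.22  1.36  0.    1.55  1.16]
```

```bash
python3 -m pendant '[[[0,0,0,0,0],[0.6,0,0,0,0],[0.6,0,0,0,0],[0.6,0,0,0,0],[0.6,0,0,-3,0],[0.6,0,0,-5,0],[0.6,0,0,-4,0],[0.6,0,0,0,0]]]' ; python3 - <<'E'
from st import *
from h import *
s,M=st()
c=robot.read_camera('wrist');cv2.imwrite('pics/w2.png',c['img']);np.savez('w2.npz',K=c['K'],pose=c['pose'])
o=np.array([.612,-.171,0]);a=np.radians(-86.5);x=np.array([np.cos(a),np.sin(a),0]);y=np.array([-x[1],x[0],0])
P=lambda X:np.round(proj(c['K'],c['pose'],X))
z=np.array([0,0,1])
print('bar',[P(o+y*k+z*.257) for k in(-.027,.027)],'rails',[P(o+x*i+y*j+z*.014) for i in(-.07,.07) for j in (-.068,.068)],'grip',[P(o+x*.0746-y*k+z*.179) for k in (.08,.14)])
E
```

```text
t: 5.75
tool_pos: [0.6152, -0.1708, 0.3573]
orientation: [3.135, 0.1, 0.017]
force: [0.5, -0.9, 1.3]
opening: 0.0555
gripper_force: 0.0
t 5.75 tcp [ 0.6152 -0.1708  0.3573] yaw y -86.35 zt [ 0.011 -0.004 -1.   ] F [ 0.5 -0.9  1.3] op 0.0555 gf 0.0 q [-0.35  0.21  1.15 -0.    1.77  1.16]
bar [array([313., 278.]), array([313., 212.])] rails [array([265., 244.]), array([262., 149.]), array([360., 244.]), array([363., 149.])] grip [array([384., 298.]), array([381., 349.])]
```

View pics/w2.png

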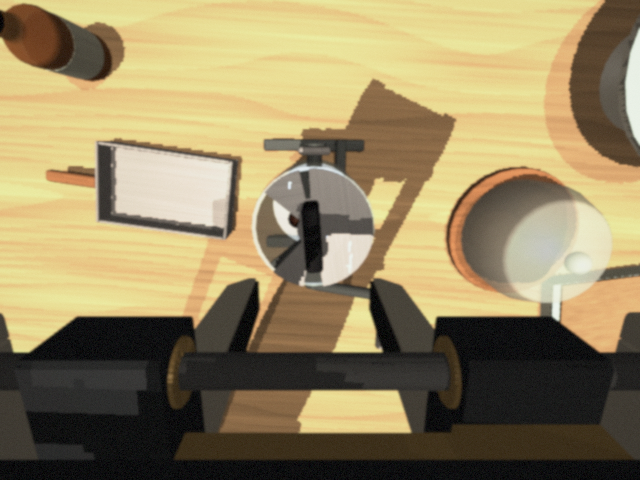

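```bash
python3 - <<'E'
import cv2
im=cv2.imread('pics/w2.png')[155:300,240:390]
cv2.imwrite('pics/c2.png',cv2.convertScaleAbs(cv2.resize(im,None,fx=4,fy=4,interpolation=cv2.INTER_CUBIC),alpha=1.7,beta=20))
E
```

```text
(no output)
```

View pics/c2.png

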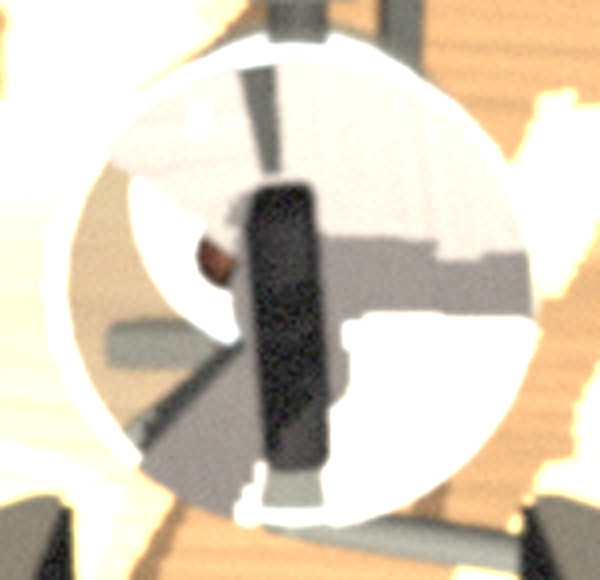

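```bash
python3 -m pendant '[[[0.6,0,0,4,0],[0.6,0,0,5,0],[0.4,0,0,3.7,0],[0,0,0,0,0],[0,0,0,0,0],[0,0,0,0,0],[0,0,0,0,0],[0,0,0,0,0]]]' 40; python3 -c "
from st import *
st()";  python3 -m pendant '[[[0,0,0,0,0],[0,0,0,0,2.5],[0,0,0,0,2.5],[0,0,0,0,0],[0,0,0,0,0]]]'; python3 -c "
from st import *
st()"; python3 -m pendant '[[[0.6,0,0,0,0],[0.6,0,0,0,0],[0.6,0,0,0,0],[0.6,0,0,0,0],[0.6,0,0,-3,0],[0.6,0,0,-5,0],[0.6,0,0,-4.7,0],[0.6,0,0,0,0]]]' ; python3 - <<'E'
from st import *
from h import *
s,M=st()
c=robot.read_camera('wrist');cv2.imwrite('pics/w3.png',c['img'])
im=c['img'][155:300,240:390]
g=(im.max(2)<40).astype('uint8');n,l,S,C=cv2.connectedComponentsWithStats(g)
for i in range(1,n):
    if S[i,4]>300:
        p=np.argwhere(l==i)[:,::-1].astype('int32');print(S[i],cv2.minAreaRect(p),cv2.fitLine(p,2,0,.01,.01).ravel())
E
```

```text
t: 6.6
tool_pos: [0.613, -0.1706, 0.2214]
orientation: [3.139, 0.099, -0.001]
force: [0.4, -4.7, 3.7]
opening: 0.0145
gripper_force: 38.8
t 6.6 tcp [ 0.613  -0.1706  0.2214] yaw y -86.37 zt [-0.    -0.001 -1.   ] F [ 0.4 -4.7  3.7] op 0.0145 gf 38.8070411438639 q [-0.35  0.23  1.37 -0.    1.54  1.16]
t: 7.1
tool_pos: [0.6131, -0.1704, 0.2214]
orientation: [3.141, -0.035, -0.001]
force: [-0.1, -5.6, 1.4]
opening: 0.0145
gripper_force: 40.3
t 7.1 tcp [ 0.6131 -0.1704  0.2214] yaw y -91.29 zt [-0. -0. -1.] F [-0.1 -5.6  1.4] op 0.0145 gf 40.29601648309381 q [-0.35  0.23  1.37 -0.    1.54  1.24]
t: 7.9
tool_pos: [0.6153, -0.1711, 0.3573]
orientation: [3.137, -0.037, 0.018]
force: [-0.3, -0.3, 1.1]
opening: 0.0557
gripper_force: 0.0
t 7.9 tcp [ 0.6153 -0.1711  0.3573] yaw y -91.36 zt [ 0.011 -0.005 -1.   ] F [-0.3 -0.3  1.1] op 0.0557 gf 0.0 q [-0.35  0.21  1.15 -0.    1.77  1.24]
[  62   47   20   71 1086] ((72.24118041992188, 81.63529968261719), (69.87051391601562, 16.64314079284668), 85.60128784179688) [6.0178332e-02 9.9818766e-01 7.1976982e+01 8.0910683e+01]
```

```bash
python3 -m pendant '[[[0.6,0,-4.67,0,0],[0.6,0,-4.67,0,0],[0.6,0,-4.67,0,0],[0.6,0,-4.67,0,0],[0.6,0,-4.67,0,0],[0.6,0,-4.67,0,0],[0.6,0,-4.67,0,0],[0.6,0,0,5,-8]]]'; python3 -m pendant '[[[0.6,0,0,5,-8],[0.6,0,0,4,-8],[0.6,0,0,0,-8],[0.6,0,0,0,-8],[0.6,0,0,0,-8],[0.6,0,0,0,-8],[0.6,0,0,0,-8],[0.6,0,0,0,-8]]]';python3 -m pendant '[[[0.6,0,0,0,-8],[0.6,0,0,0,-7.4],[0.6,0,0,0,0]]]'; python3 - <<'E'
from st import *
from h import *
s,M=st();to([.617,.156,.014],M,s)
c=robot.read_camera('wrist');cv2.imwrite('pics/w4.png',c['img']);np.savez('w4.npz',K=c['K'],pose=c['pose'])
P=lambda *X:np.round(proj(c['K'],c['pose'],X))
print(P(.617,.156,.04),P(.619,.187,.04),P(.6145,.121,.04))
E
```

```text
t: 8.75
tool_pos: [0.6233, 0.1632, 0.3046]
orientation: [-3.133, -0.188, -0.018]
force: [0.8, -0.0, 1.0]
opening: 0.0558
gripper_force: 0.0
t: 9.55
tool_pos: [0.6198, 0.1563, 0.2061]
orientation: [-2.557, -1.823, 0.005]
force: [-0.2, -1.0, 0.2]
opening: 0.0561
gripper_force: 0.0
t: 9.85
tool_pos: [0.6199, 0.1564, 0.2064]
orientation: [-2.294, -2.145, 0.004]
force: [-0.6, 0.5, -0.1]
opening: 0.0555
gripper_force: 0.0
t 9.85 tcp [0.6199 0.1564 0.2064] yaw y -3.84 zt [-0.003 -0.001 -1.   ] F [-0.6  0.5 -0.1] op 0.0555 gf 0.0 q [ 0.17  0.24  1.38 -0.    1.52  0.23]
delta cm in tool [-0.04 -0.23 19.24]
[311. 221.] [310. 188.] [311. 256.]
```

View pics/w4.png

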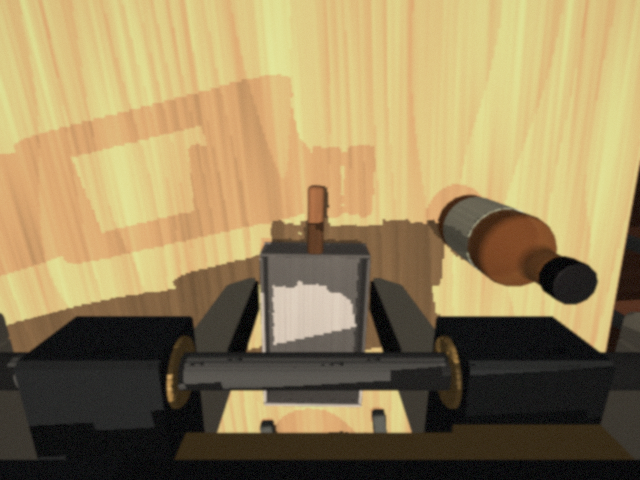

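```bash
python3 -m pendant '[[[0.6,0,-0.1,5,0],[0.6,0,0,5,0],[0.6,0,0,5,0],[0.6,0,0,3,0],[0.6,0,0,1.2,0],[0,0,0,0,0],[0,0,0,0,0],[0,0,0,0,0]]]' 30; python3 -m pendant '[[[0,0,0,0,0],[0,0,0,0,0],[0,0,0,0,0],[0,0,0,0,-3.5],[0,0,0,0,-3.8],[0,0,0,0,0]]]'; python3 - <<'E'
from st import *
s,M=st();to([.6012,.0136,.014],M,s)
E
```

```text
t: 10.7
tool_pos: [0.6222, 0.1572, 0.0196]
orientation: [2.296, 2.141, 0.006]
force: [1.0, -0.3, 0.2]
opening: 0.0364
gripper_force: 0.0
t: 11.3
tool_pos: [0.6204, 0.1568, 0.0178]
orientation: [2.153, 2.287, 0.001]
force: [-1.6, -0.5, 6.5]
opening: 0.0158
gripper_force: 30.0
t 11.3 tcp [0.6204 0.1568 0.0178] yaw y 3.47 zt [ 0.001  0.    -1.   ] F [-1.6 -0.5  6.5] op 0.0158 gf 29.96928870677948 q [ 0.17  0.41  1.54 -0.    1.19  0.11]
delta cm in tool [-14.18  -2.78   0.37]
```

```bash
python3 -m pendant '[[[0,-1.5,-1.4,0,0],[0,-1.5,-1.4,0,0],[0,0,0,0,0],[0,0,0,0,0]]]'; python3 - <<'E'
from st import *
from h import *
s,M=st();to([.6012,.0136,.014],M,s)
c=robot.read_camera('top');im=c['img'][190:330,250:450];np.savez('t1.npz',K=c['K'],pose=c['pose'])
cv2.imwrite('pics/c3.png',cv2.convertScaleAbs(cv2.resize(im,None,fx=4,fy=4,interpolation=cv2.INTER_CUBIC),alpha=1.7,beta=15))
E
```

```text
t: 11.7
tool_pos: [0.5939, 0.1243, 0.0175]
orientation: [2.156, 2.284, -0.0]
force: [-2.5, -4.3, 5.6]
opening: 0.0158
gripper_force: 30.0
t 11.7 tcp [0.5939 0.1243 0.0175] yaw y 3.29 zt [ 0.001 -0.001 -1.   ] F [-2.5 -4.3  5.6] op 0.0158 gf 29.98178333044052 q [ 0.12  0.33  1.64 -0.    1.17  0.07]
delta cm in tool [-11.1    0.09   0.36]
```

View pics/c3.png

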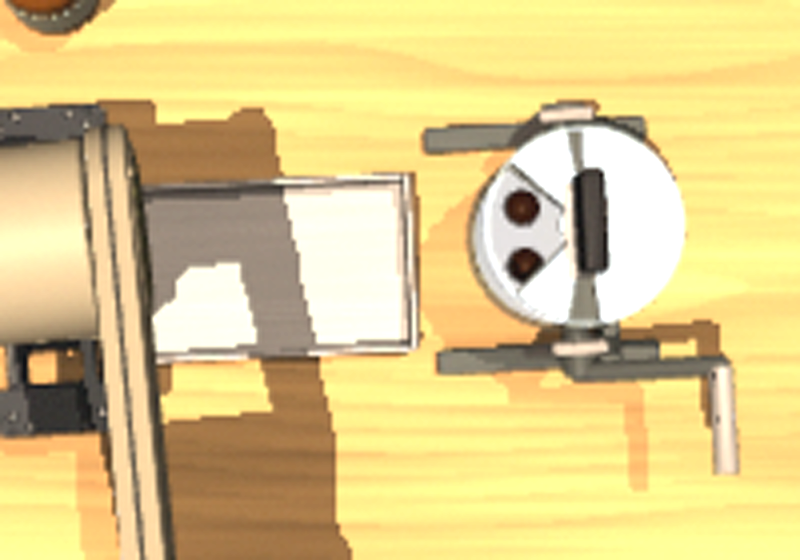

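```bash
python3 - <<'E'
from h import *
d=np.load('t1.npz');K,P=d['K'],d['pose']
f=lambda u,v,z:ray(K,P,250+u/4,190+v/4,z)
r=[f(*p,.014) for p in((425,141),(647,126),(438,362),(660,349))]
o=sum(r)/4;x=r[1]-r[0]+r[3]-r[2];x/=np.linalg.norm(x);y=np.array([-x[1],x[0],0])
print(o,np.degrees(np.arctan2(x[1],x[0])))
A,B,C=f(408,175,.04),f(418,350,.04),f(160,187,.04);D=f(160,360,.04)
for p in(A,B,C,D):print((p-o)@x,(p-o)@y)
w=A-B+C*0;print('front edge ang',np.degrees(np.arctan2(w@x,w@y)))
E
```

```text
[ 0.61303343 -0.17220145  0.014     ] -86.40003694951824
-0.08291629828823578 0.04659350584162668
-0.08395486112573136 -0.06118232989661243
-0.23572136690408146 0.048782010872665565
-0.2421271407157677 -0.05727798223740132
front edge ang 0.5521035877977025
```

```bash
python3 -m pendant '[[[0,-1.5,0.45,0,-1],[0,-2.5,0,0,0],[0,-2.5,0,0,0],[0,-2,0,0,0],[0,-1.2,0,0,0],[0,-0.8,0,0,0],[0,0,0,0,0]]]'; python3 -m pendant '[[[0,-0.3,0,0,0],[0,-0.3,0,0,0],[0,-0.3,0,0,0],[0,0,0,0,0]]]';python3 -c "
from st import *
st()"
```

```text
t: 12.45
tool_pos: [0.6073, 0.0202, 0.0177]
orientation: [2.136, 2.302, 0.002]
force: [0.6, -2.1, 4.1]
opening: 0.0154
gripper_force: 30.0
t: 12.85
tool_pos: [0.6078, 0.0133, 0.0178]
orientation: [2.135, 2.304, 0.004]
force: [0.6, 5.5, 7.1]
opening: 0.0155
gripper_force: 30.0
t 12.85 tcp [0.6078 0.0133 0.0178] yaw y 4.36 zt [ 0.002  0.002 -1.   ] F [0.6 5.5 7.1] op 0.0155 gf 29.980644285678864 q [-0.06  0.33  1.64  0.    1.17 -0.14]
```

```bash
python3 -m pendant '[[[0,-0.3,0,0,0],[0,0,0,0,0]]]'; python3 -m pendant '[[[0,-0.2,0,0,0],[0,0,0,0,0],[0,0,0,0,0]]]';python3 - <<'E'
from st import *
from h import *
st()
c=robot.read_camera('top');im=c['img'][190:330,250:450];np.savez('t2.npz',K=c['K'],pose=c['pose'])
cv2.imwrite('pics/c4.png',cv2.convertScaleAbs(cv2.resize(im,None,fx=4,fy=4,interpolation=cv2.INTER_CUBIC),alpha=1.7,beta=15))
E
```

```text
t: 13.05
tool_pos: [0.6081, 0.0131, 0.0178]
orientation: [-2.133, -2.303, -0.009]
force: [0.9, 16.2, 7.9]
opening: 0.0157
gripper_force: 30.0
t: 13.35
tool_pos: [0.6084, 0.013, 0.0178]
orientation: [-2.132, -2.303, -0.012]
force: [1.8, 23.4, 6.4]
opening: 0.0157
gripper_force: 30.0
t 13.35 tcp [0.6084 0.013  0.0178] yaw y 4.43 zt [ 0.003  0.008 -1.   ] F [ 1.8 23.4  6.4] op 0.0157 gf 29.99552607536316 q [-0.07  0.33  1.64  0.01  1.17 -0.15]
```

```bash
python3 -m pendant '[[[0,0.4,0,0,0],[0.6,0,0,0,0],[0.6,0,0,0,0],[0.6,0,0,0,0],[0.6,0,0,-3,0],[0.6,0,0,-5,0],[0.6,0,0,-5,0],[0.6,0,0,-5,0]]]';python3 -m pendant '[[[0.6,0,0,-5,0],[0.6,0,0,-5,0],[0.6,-4.28,-2.14,0,0],[0.6,-4.28,-2.14,0,0],[0.6,-4.28,-2.14,0,0],[0.6,-4.28,-2.14,0,0],[0.6,-4.28,-2.14,0,0],[0.6,-4.28,-2.14,0,0]]]';python3 -m pendant '[[[0.6,0,0,0,8.3],[0.6,0,0,0,8.3],[0.6,0,0,0,8.3],[0.6,0,0,0,8.3],[0.6,0,0,0,8.3],[0.6,0,0,0,8.3],[0.6,0,0,0,8.3],[0.6,0,0,0,8.3]]]';python3 -m pendant '[[[0.6,0,0,0,8.3],[0.6,0,0,0,8.3],[0.6,0,0,0,8],[0.6,0,0,0,0]]]';python3 - <<'E'
from st import *
from h import *
s,M=st();to([.4998,-.2533,.160],M,s)
c=robot.read_camera('top');im=c['img'][190:330,250:450];np.savez('t2.npz',K=c['K'],pose=c['pose'])
a=cv2.convertScaleAbs(cv2.resize(im,None,fx=4,fy=4,interpolation=cv2.INTER_CUBIC),alpha=1.7,beta=15)[:,:400]
w=robot.read_camera('wrist');b=w['img']
print([proj(w['K'],w['pose'],p) for p in ([.5377,-.251,.186],[.478,-.2547,.186])])
cv2.imwrite('pics/c4.png',np.hstack([cv2.resize(a,(300,420)),cv2.resize(b,(490,420))]))
E
```

```text
t: 14.2
tool_pos: [0.606, 0.0103, 0.1979]
orientation: [-2.136, -2.302, 0.001]
force: [1.0, -0.2, 0.1]
opening: 0.0553
gripper_force: 0.0
t: 15.0
tool_pos: [0.4967, -0.2569, 0.2964]
orientation: [-2.136, -2.303, 0.0]
force: [0.5, -0.4, 0.5]
opening: 0.0556
gripper_force: 0.0
t: 15.8
tool_pos: [0.4976, -0.2553, 0.2962]
orientation: [-3.051, -0.748, 0.001]
force: [1.0, -0.6, -0.1]
opening: 0.0553
gripper_force: 0.0
t: 16.2
tool_pos: [0.4977, -0.2553, 0.2962]
orientation: [-3.14, -0.087, 0.001]
force: [0.7, 0.4, 0.4]
opening: 0.056
gripper_force: 0.0
t 16.2 tcp [ 0.4977 -0.2553  0.2962] yaw y -86.84 zt [-0.001  0.    -1.   ] F [0.7 0.4 0.4] op 0.056 gf 0.0 q [-0.57  0.    1.48 -0.    1.66  0.95]
delta cm in tool [ 0.23 -0.19 13.62]
[(np.float64(311.42913670188534), np.float64(186.9086524781193)), (np.float64(311.64375535020156), np.float64(260.1416419702829))]
```

View pics/c4.png

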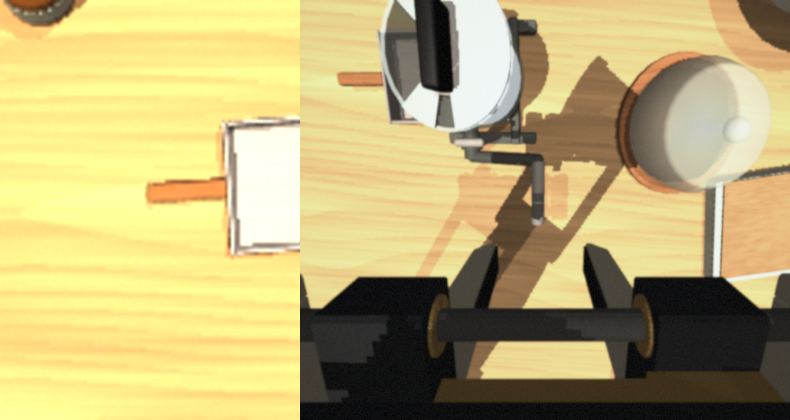

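```bash
python3 - <<'E'
from h import *
d=np.load('t2.npz');K,P=d['K'],d['pose']
o=np.array([.613,-.1717,0]);a=np.radians(-86.45);x=np.array([np.cos(a),np.sin(a),0]);y=np.array([-x[1],x[0],0])
for u,v in((300,163),(309,340)):
    p=ray(K,P,250+u/4,190+v/4,.04)-o;print('tray rear',p@x,p@y)
t=np.arange(0,2.41,.15);X=8*np.sin(1.2-t);Z=15+8*np.cos(1.2-t)
for i in range(len(t)-1):print(t[i+1].round(2),(X[i+1]-X[i]).round(2),(Z[i]-Z[i+1]).round(2),X[i+1].round(2),Z[i+1].round(2))
E
python3 -m pendant '[[[0.6,0.2,-0.2,5,0],[0.6,0,0,5,0],[0.6,0,0,3.6,0],[0,0,0,0,0],[0,0,0,0,0],[0,0,0,0,0],[0,0,0,0,0],[0,0,0,0,0]]]' 25;python3 -m pendant '[[[0,0,0,0,0],[0,0,0,0,0]]]'
python3 -c "
from st import *
st()"
```

```text
tray rear -0.14837064776350162 0.058036942407135916
tray rear -0.14971616796052106 -0.050970082126512974
0.15 -0.52 -1.08 6.94 18.98
0.3 -0.67 -0.99 6.27 19.97
0.45 -0.81 -0.88 5.45 20.85
0.6 -0.94 -0.75 4.52 21.6
0.75 -1.04 -0.6 3.48 22.2
0.9 -1.12 -0.44 2.36 22.64
1.05 -1.17 -0.27 1.2 22.91
1.2 -1.2 -0.09 0.0 23.0
1.35 -1.2 0.09 -1.2 22.91
1.5 -1.17 0.27 -2.36 22.64
1.65 -1.12 0.44 -3.48 22.2
1.8 -1.04 0.6 -4.52 21.6
1.95 -0.94 0.75 -5.45 20.85
2.1 -0.81 0.88 -6.27 19.97
2.25 -0.67 0.99 -6.94 18.98
2.4 -0.52 1.08 -7.46 17.9
t: 17.1
tool_pos: [0.5011, -0.2536, 0.163]
orientation: [3.138, 0.092, 0.005]
force: [0.5, 0.1, -0.8]
opening: 0.0204
gripper_force: 0.0
t: 17.3
tool_pos: [0.5008, -0.2525, 0.1617]
orientation: [-3.14, -0.092, -0.003]
force: [2.6, 3.8, 2.7]
opening: 0.0135
gripper_force: 25.0
t 17.3 tcp [ 0.5008 -0.2525  0.1617] yaw y -86.64 zt [ 0.002  0.    -1.   ] F [2.6 3.8 2.7] op 0.0135 gf 25.005445182323456 q [-0.56  0.06  1.67  0.    1.41  0.95]
```

```bash
python3 -m pendant '[[[0,0,-0.52,-1.08,0],[0,0,-0.67,-0.99,0],[0,0,-0.81,-0.88,0],[0,0,-0.94,-0.75,0],[0,0,-1.04,-0.6,0],[0,0,-1.12,-0.44,0],[0,0,-1.17,-0.27,0],[0,0,-1.2,-0.09,0]]]' 
python3 -c "
from st import *
st()"
```

```text
t: 18.1
tool_pos: [0.4973, -0.1815, 0.2156]
orientation: [3.133, 0.089, 0.009]
force: [1.8, -8.6, 8.6]
opening: 0.0133
gripper_force: 25.0
t 18.1 tcp [ 0.4973 -0.1815  0.2156] yaw y -86.76 zt [ 0.006 -0.007 -1.   ] F [ 1.8 -8.6  8.6] op 0.0133 gf 25.004381239414215 q [-0.44 -0.07  1.7  -0.    1.5   1.07]
```

```bash
python3 -m pendant '[[[0,0,-1.2,0.09,0],[0,0,-1.17,0.27,0],[0,0,-1.12,0.44,0],[0,0,-1.04,0.6,0],[0,0,-0.94,0.75,0],[0,0,-0.81,0.88,0],[0,0,-0.67,0.99,0],[0,0,-0.3,0.65,0]]]' 
python3 -m pendant '[[[0,0,0,0,0],[0,0,0,0,0],[0,0,0,0,0]]]'
python3 - <<'E'
from st import *
import cv2
st()
a=robot.read_camera('scene')['img'][200:320,180:400];b=robot.read_camera('top')['img'][190:310,250:450]
f=lambda i:cv2.convertScaleAbs(cv2.resize(i,(400,300),interpolation=cv2.INTER_CUBIC),alpha=1.5,beta=10)
cv2.imwrite('pics/c5.png',np.vstack([f(a),f(b)]))
E
```

```text
t: 18.9
tool_pos: [0.4931, -0.1066, 0.1665]
orientation: [3.138, 0.092, 0.007]
force: [4.4, -2.8, 5.3]
opening: 0.0135
gripper_force: 25.0
t: 19.2
tool_pos: [0.493, -0.1062, 0.1657]
orientation: [3.139, 0.092, 0.006]
force: [7.4, -0.3, -3.0]
opening: 0.0128
gripper_force: 25.0
t 19.2 tcp [ 0.493  -0.1062  0.1657] yaw y -86.65 zt [ 0.004 -0.001 -1.   ] F [ 7.4 -0.3 -3. ] op 0.0128 gf 25.001685619354248 q [-0.31 -0.1   1.82  0.    1.42  1.2 ]
```

View pics/c5.png

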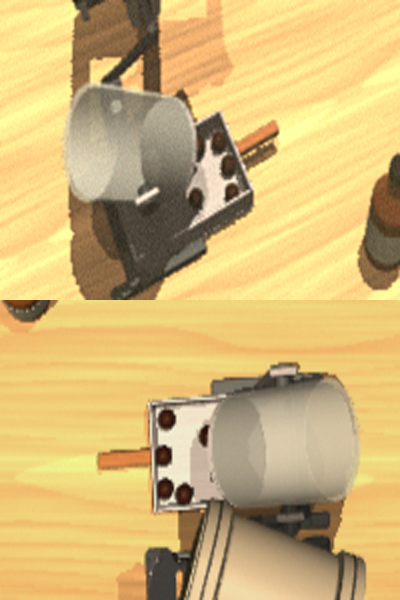

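```bash
python3 -m pendant '[[[0,0,0.3,-0.65,0],[0,0,0.67,-0.99,0],[0,0,0.81,-0.88,0],[0,0,0.94,-0.75,0],[0,0,1.04,-0.6,0],[0,0,1.12,-0.44,0],[0,0,1.17,-0.27,0],[0,0,1.2,-0.09,0]]]'
python3 -m pendant '[[[0,0,1.2,0.09,0],[0,0,1.17,0.27,0],[0,0,1.12,0.44,0],[0,0,1.04,0.6,0],[0,0,0.94,0.75,0],[0,0,0.81,0.88,0],[0,0,0.67,0.99,0],[0,0,0.52,1.08,0]]]'
python3 -m pendant '[[[0,0,0,0,0],[0,0,0,0,0],[0,0,0.1,0.3,0],[0,0,0,0,0]]]'
python3 -c "
from st import *
st()"
```

```text
t: 20.1
tool_pos: [0.4964, -0.1771, 0.2136]
orientation: [-3.138, -0.094, -0.003]
force: [-0.2, 6.9, 3.0]
opening: 0.0132
gripper_force: 25.0
t: 20.9
tool_pos: [0.4997, -0.2523, 0.1609]
orientation: [-3.139, -0.092, 0.001]
force: [-2.6, 7.2, 6.1]
opening: 0.0129
gripper_force: 25.0
t: 21.3
tool_pos: [0.4993, -0.2526, 0.1588]
orientation: [-3.138, -0.092, 0.003]
force: [-8.2, 8.2, 8.4]
opening: 0.0133
gripper_force: 25.0
t 21.3 tcp [ 0.4993 -0.2526  0.1588] yaw y -86.62 zt [-0.002  0.002 -1.   ] F [-8.2  8.2  8.4] op 0.0133 gf 24.9861279129982 q [-0.56  0.06  1.67  0.    1.41  0.95]
```

```bash
python3 -m pendant '[[[0,0,0,-0.2,0],[0.6,0,0,0,0],[0.6,0,0,0,0],[0.6,0,0,0,0],[0.6,0,0,-3,0],[0.6,0,0,-5,0],[0.6,0,0,-5,0],[0.6,0,0,0,0]]]'
python3 -m pendant '[[[0.6,-4,3,0,0],[0.6,-4,3,0,0],[0.6,-1,3,0,0],[0.6,0,0,0,0],[0.6,0,0,0,0],[0.6,0,0,0,0]]]'
python3 - <<'E'
from st import *
from h import *
s,M=st()
c=robot.read_camera('top');im=c['img'];cv2.imwrite('pics/end.png',im);K,P=c['K'],c['pose']
o=np.array([.613,-.1717,0]);a=np.radians(-86.45);x=np.array([np.cos(a),np.sin(a),0]);y=np.array([-x[1],x[0],0])
ref=cv2.imread('pics/top0.png')
# canister disc rim: match disc template and crank grip
for nm,(u0,v0,u1,v1) in dict(grip=(424,276,438,312),disc_rt=(404,216,426,250)).items():
    r=cv2.matchTemplate(im[v0-8:v1+8,u0-8:u1+8],ref[v0:v1,u0:u1],cv2.TM_CCOEFF_NORMED);print(nm,cv2.minMaxLoc(r))
hs=im.max(2).astype(int)
for u,v in []:pass
# bar angle
g=(im[215:275,372:422].max(2)<45).astype('uint8');n,l,S,C=cv2.connectedComponentsWithStats(g)
for i in range(1,n):
    if S[i,4]>12:
        p=np.argwhere(l==i)[:,::-1].astype('int32');print('dark',S[i],cv2.fitLine(p,2,0,.01,.01).ravel()[:2].round(3))
# truffles in tray zone
sub=cv2.convertScaleAbs(im[215:290,300:372]);g=(sub.max(2)<70).astype('uint8');n,l,S,C=cv2.connectedComponentsWithStats(g)
for i in range(1,n):
    if S[i,4]>15:
        p=ray(K,P,300+C[i][0],215+C[i][1],.015)-o;print('blob',S[i,4],'tray xy',(p@x+.06).round(3),(p@y).round(3))
E
```

```text
t: 22.1
tool_pos: [0.5031, -0.256, 0.2995]
orientation: [3.132, 0.091, 0.019]
force: [0.5, -0.0, 0.7]
opening: 0.0556
gripper_force: 0.0
t: 22.7
tool_pos: [0.4159, -0.3485, 0.2898]
orientation: [3.14, 0.092, 0.001]
force: [-0.5, -0.5, 0.1]
opening: 0.0558
gripper_force: 0.0
t 22.7 tcp [ 0.4159 -0.3485  0.2898] yaw y -86.64 zt [ 0. -0. -1.] F [-0.5 -0.5  0.1] op 0.0558 gf 0.0 q [-0.79 -0.04  1.54  0.    1.65  0.72]
grip (-0.2005574107170105, 0.9797072410583496, (16, 2), (8, 8))
disc_rt (-0.11307080835103989, 0.7023892402648926, (16, 0), (8, 8))
dark [ 7  5  9  6 17] [ 0.901 -0.433]
dark [26  4 13  6 17] [0.945 0.328]
dark [ 22  18   8  25 180] [0.043 0.999]
dark [24 56  9  4 18] [0.989 0.15 ]
blob 16 tray xy 0.011 0.078
blob 83 tray xy -0.071 0.048
blob 57 tray xy -0.019 0.023
blob 61 tray xy -0.076 0.006
blob 120 tray xy -0.066 -0.031
blob 18 tray xy 0.013 -0.064
```

```bash
python3 -c "
from plant import robot
print(robot.close_job())"
```

```text
the job is handed in; nothing more can be done
None
```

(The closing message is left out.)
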